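# Slide the drilled plate out over the riser's edge for bolting

## Robot

A 7-joint arm with a two-finger parallel gripper is mounted at the origin on the work surface. World frame = base frame: x ahead of the robot, y to its left, z up, the work surface at z = 0. Lengths are in m, angles in rad, forces in N, time in s.
With the tool pointing down it reaches from about 0.425 to 0.875 m from the base axis. Payload 4.7 kg.
Tool frame: the origin (TCP) lies where the fingers leave the gripper's body, on its centre line; the fingertips stand 70 mm ahead of it and the grasp point (between the pads) lies 51 mm ahead of it; z points along the fingers, y is the line along which they close (so a half turn about z gives the same grasp; the last joint's range is limited). The gripper opens to 87 mm and grips with 3 to 60 N. Pads are 19 mm wide; open, the fingers measure 117 mm over their backs; the gripper's body (75 mm by 190 mm) begins 51 mm behind the grasp point.
Start: joints at [-1.19, 0.321, -0.07, 1.45, 0.023, 1.371, -0.057], TCP at [0.233, 0.607, 0.292] pointing down, gripper open.
Joint ranges: [-2.86, 2.86], [-0.3, 2.09], [-1.38, 1.24], [0.06, 2.45], [-1.56, 4.7], [0.09, 2.05], [-2.69, 2.69]. Speed limits (rad/s): [2.57, 2.57, 3.14, 3.14, 3.14, 3.14, 3.14].

## Interface

Orientations are given as a rotation vector (axis times angle).
In Python, from bench import ctrl gives the robot as it stands.
- The arm moves only by the tool play_rows, never from a script. Its argument "increments" is a list that holds one entry, the list of rows, each a list of 7 numbers: the shift along the tool's x, y, z as a fraction of full scale, then the turn, a rotation vector about the tool's x, y, z as a fraction of full scale, then the gripper command: -1 is shut, 1 is fully open, values between are in proportion. A call has 1 to 8 rows; each row is the pose to reach, as a shift and turn from the pose commanded when the call began, along the tool's axes at that moment; what a row does not reach only later rows make up. Full scale, the value 1, is 0.1 m for a shift and 90 degrees for a turn. A row lasts 1/10 s, in which the tool goes at most 50 mm and 8.59 degrees, less where a joint would pass 70% of its speed; a pose out of reach is approached as far as the arm can. A call with a number of a shift or a turn outside -1 to 1 is refused whole. A call with a gripper value outside its range is refused whole. The fingers move at their own pace and stop on an object; "squeeze" is the grip in N (left out, the last holds). Time passes only in rows, so rows that repeat a pose let the fingers close. It gives the time, the measured TCP pose, the force, the opening and the grip force at its end, in the units of the state.
- ctrl.get_state(): the state, without advancing time (a new reading comes with each control period).
- ctrl.get_image(name): name is "side" or "top" or "wrist"; returns the picture (384x512x3 uint8, red, green, blue); there is no depth.
- ctrl.get_calibration(name): a dict with "vertical_fov" (degrees; the focal length in pixels is half the picture's height over the tangent of half this angle, whatever the lens; pixels are square), "cx", "cy" (the principal point, pixels), "R" (3x3) and "t" (3): a world point X has camera coordinates R X + t; the wrist camera has in their place "T_tool_cam" (4x4, takes a point from camera to tool coordinates, whose origin is the TCP and whose axes are the flange's). Camera axes: x right, y down, z forward; pixel columns grow to the right and rows downward; lengths in m; the calibration is good to about 2 mm. A picture is of the moment at which its call begins: read the wrist's pose just before it. get_calibration takes no time and is no camera call.
- ctrl.close_job(): hands the job in; it is judged then, once.
The state is a dict: "time": time; "joint_positions": joint angles; "qd": joint speeds; "joint_torque": joint torques, N m; "position": TCP position; "tool_rot": TCP orientation; "ft_force": force on the tool from outside, world axes, zero at the start; "torque": the same for the moment, N m; "grip_width": opening from 0.0 (shut) to 1.0 (fully open); "grip_force": force on a finger pad.
Only numpy, scipy, OpenCV 4.12 (cv2) and the standard library are available. Lean on these libraries where they do the work, as an engineer would, in place of code of your own. Each camera call takes 0.05 s, during which the arm holds its last target. There are 200 camera calls.

## Task

Of the two steel plates lying on the low plywood riser, push the one with the two bolt holes along the board, without picking it up, until its holed end overhangs the riser's far edge (the long edge away from the robot) by about 35 mm, so that bolts can later go through both holes. Leave it lying flat and at rest, square to that edge and still on the riser, and leave the plain plate and everything else where it is.

Things in the scene. Friction and masses are not known exactly. Their poses are not given: they have to be found in the camera images.
- riser: Fixed low plywood stand on the bench: a board 280 mm deep (its x) by 420 mm wide (its y), 18 mm thick, on two wooden battens; flat top 60 mm above the bench, no rim. It does not move. Origin: centre of its underside, on the bench. x points square across it, away from the robot (turned up to about 0.3 rad either way), to the far edge; z up.
- riser_edge (a point): Middle of the riser's far top edge (the long edge away from the robot), 60 mm above the bench; axes as the riser's, x pointing out past the edge.
- drilled_plate: Bare-steel plate 120 (x) by 100 (y) by 6 mm, 0.4 to 0.7 kg, two 12 mm through holes 15 mm from its front end, 50 mm apart. Lies loose and flat on the left or right half of the riser, within 0.2 rad of square, holed end 85 to 135 mm short of the far edge; slides by friction (a few N). Origin: centre of its underside, 60 mm above the bench; x points to the holed end, z up.
- plate_front (a point): Middle of the drilled plate's holed end, on its underside, 60 mm along x from the plate's origin. The overhang is how far this lies beyond the riser's far edge.
- blank_plate: Plain steel plate of the same size, 120 x 100 x 6 mm, without holes, loose on the other half of the riser. Leave it. Origin: centre of its underside.
- bearing_ring: Loose steel ring, 62 mm across, 36 mm bore, 16 mm high, lying on the riser's middle line near the far edge. Leave it. Origin: centre of its underside.
- carton: Small white and blue carton, 50 x 50 x 34 mm, on the riser's middle line near the robot's side. Leave it. Origin: centre of its underside.
- tray: Open cardboard parts tray, 160 x 120 x 40 mm, on the bench left of the riser. Leave it. Origin: centre of its underside.
- can: Closed upright can, 60 mm across, 130 mm tall, on the bench to the far left of the riser. Leave it. Origin: centre of its underside.
- wrench: Steel wrench, 200 mm long, lying on the bench right of the riser. Leave it. Origin: on the wrench's underside, about its middle.
- collar: Dark steel collar, 80 mm across, 30 mm high, on the bench to the far right of the riser. Leave it. Origin: centre of its underside.
Not all that is in view belongs to the job. What is shaped like the drilled_plate but black or purple is not meant.

How it is judged:
By the outcome, as a careful person would: the job done as asked, in the order asked, and still so for the second after the job is handed in, with the robot touching nothing.
It also fails if it takes over 40 s, if anything falls off the work surface, if the arm or the gripper's body presses on something with over 40 N, if the wrist force passes 120 N, or if a joint passes its speed limit or range.

## Working session

There is one attempt and no reset: what is moved stays moved. The work goes in short steps, Python scripts to look and compute and a tool call to move; the robot and the scene stay as the last step left them, time stands still between calls to the robot, and variables do not carry over. Pictures are saved under pics/ and viewed, at most 10 in all, crops included, and the job is handed in when it is done.

Besides the shell and the picture viewer there is one more tool, called after ">>>" by a JSON object that holds its "name" and its "arguments", one argument or row to a line. play_rows: Moves the arm, as the interface text tells. Shift numbers are shares of 0.1 m and turn numbers shares of 90 degrees, none past 1 either way. Its arguments: {"type":"object","properties":{"increments":{"type":"array"},"squeeze":{"type":"number"}},"required":["increments"]}

```bash
mkdir -p pics; python3 - <<'E'
from bench import ctrl
import cv2,numpy as np
s=ctrl.get_state();print(s['time'],s['position'],s['tool_rot'],s['ft_force'])
for n in('top','side'):
    im=ctrl.get_image(n);cv2.imwrite(f'pics/{n}0.png',im[:,:,::-1])
    c=ctrl.get_calibration(n);print(n,c)
print(ctrl.get_calibration('wrist'))
a=cv2.imread('pics/top0.png');cv2.imwrite('pics/top0b.png',cv2.resize(a,(800,600),interpolation=cv2.INTER_CUBIC))
E
```

```text
0.0 [0.23298958 0.60635521 0.29114387] [-5.72829226e-01 -3.08867704e+00  3.03027382e-03] [-0.7937308  -0.37222294  0.01839898]
top {'vertical_fov': 47.18639827549431, 'cx': 248.6369042589067, 'cy': 196.6192283763966, 'R': array([[-0.0177353 , -0.99970556,  0.01656028],
       [-0.99492837,  0.01600556, -0.09930442],
       [ 0.09901013, -0.01823749, -0.99491929]]), 't': array([-0.06674115,  0.54161982,  1.36273756])}
side {'vertical_fov': 42.68981261308544, 'cx': 262.2756494333715, 'cy': 185.76744446837156, 'R': array([[ 0.99298461, -0.11793263, -0.00857038],
       [-0.06649091, -0.49697215, -0.86521537],
       [ 0.09777788,  0.8597154 , -0.50132715]]), 't': array([-0.52504673,  0.0511194 ,  1.52176945])}
{'vertical_fov': 71.4425873360008, 'cx': 258.09411784890966, 'cy': 193.99249994005922, 'T_tool_cam': array([[ 1.26549813e-03, -9.64984730e-01, -2.62303009e-01,
         7.02705570e-02],
       [ 9.99998843e-01,  1.44247798e-03, -4.82162047e-04,
         1.17134301e-03],
       [ 8.43645327e-04, -2.62302096e-01,  9.64985440e-01,
        -9.21063656e-02],
       [ 0.00000000e+00,  0.00000000e+00,  0.00000000e+00,
         1.00000000e+00]])}
```

View pics/top0b.png

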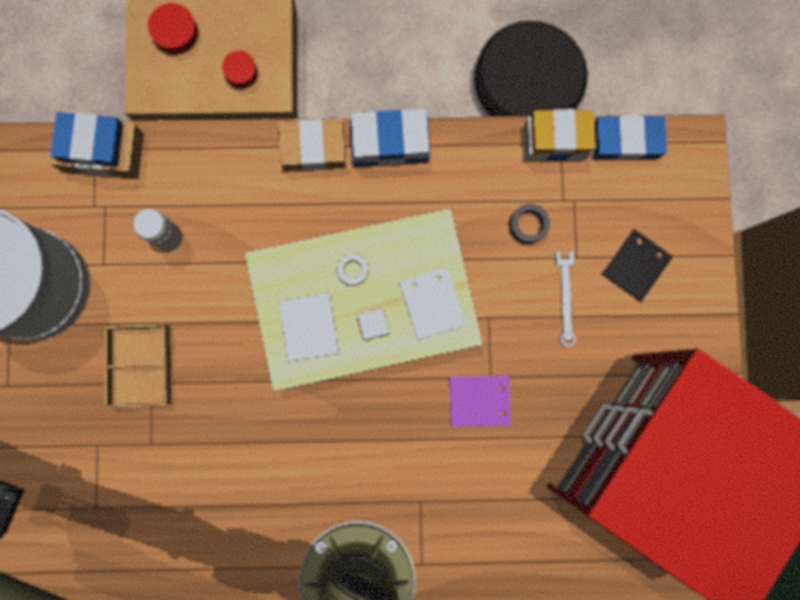

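View pics/side0.png

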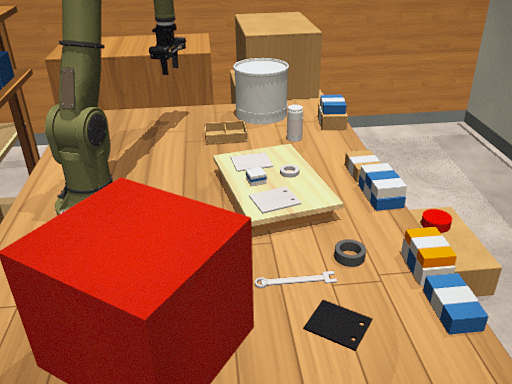

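Top view (800 px scale): the plate candidates are the blank one at (310,327), the holed one on the right half of the riser at (433,304), and the black (637,265) and purple (480,401) decoys on the bench. I choose (433,304) and check it in a close crop.

```bash
python3 - <<'E'
import cv2
a=cv2.imread('pics/top0.png')[125:257,150:320]
cv2.imwrite('pics/crop0.png',cv2.resize(a,None,fx=4.5,fy=4.5,interpolation=cv2.INTER_CUBIC))
E
```

```text
(no output)
```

View pics/crop0.png

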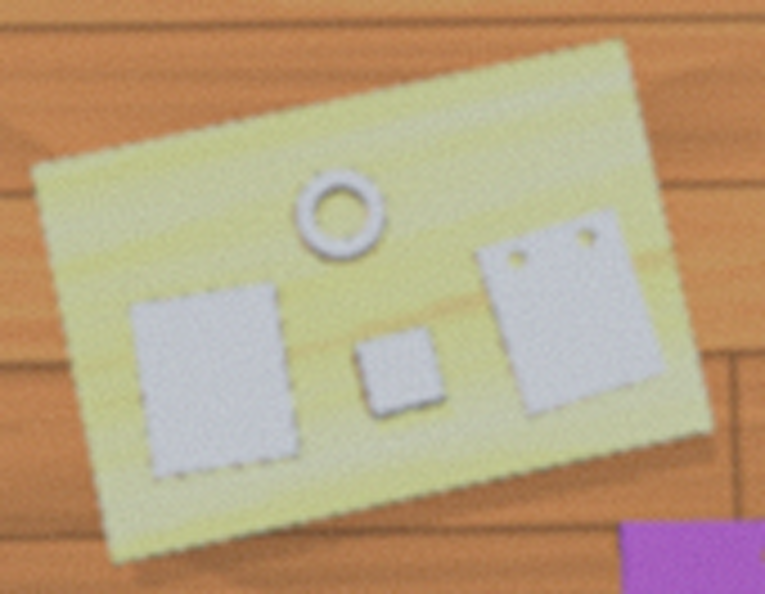

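The crop confirms the holes at (516,258) and (586,237) on the right-hand plate. Its corners are (478,247), (611,207), (663,373) and (530,415). The riser's corners are (33,166), (624,40), (713,432) and (113,562).

```bash
cat > h.py <<'E'
import numpy as np, cv2
from bench import ctrl
from scipy.spatial.transform import Rotation as Ro
def ray(c,uv,z,R,t):
    f=192/np.tan(np.radians(c['vertical_fov'])/2)
    d=np.array([(uv[0]-c['cx'])/f,(uv[1]-c['cy'])/f,1])@R
    o=-R.T@t; return o+d*(z-o[2])/d[2]
def top(uv,z):
    c=ctrl.get_calibration('top');return ray(c,uv,z,c['R'],c['t'])
def wristRt(s):
    c=ctrl.get_calibration('wrist');T=np.eye(4);T[:3,:3]=Ro.from_rotvec(s['tool_rot']).as_matrix();T[:3,3]=s['position']
    W=np.linalg.inv(T@c['T_tool_cam']);return c,W[:3,:3],W[:3,3]
E
cat > m.py <<'E'
from h import *
cr=lambda p:(150+(p[0]+.5)/4.5-.5,125+(p[1]+.5)/4.5-.5)
P=np.array([top(cr(p),.066)[:2] for p in[(478,247),(611,207),(663,373),(530,415)]])
Q=np.array([top(cr(p),.06)[:2] for p in[(33,166),(624,40),(713,432),(113,562)]])
for n,X in(('plate',P),('riser',Q)):
    d=X[0]+X[1]-X[2]-X[3];e=X[0]+X[3]-X[1]-X[2]
    print(n,X.round(4).tolist(),'c',X.mean(0),'yaw',np.arctan2(d[1],d[0]),np.arctan2(-e[0],e[1]),'size',np.linalg.norm(d)/2,np.linalg.norm(e)/2)
E
python3 m.py
```

```text
plate [[0.5893, -0.0983], [0.6157, -0.1904], [0.5006, -0.223], [0.4735, -0.1315]] c [ 0.54477004 -0.16083073] yaw 0.27728699612336094 0.28356491361548486 size 0.12006766467748056 0.09562034422761119
riser [[0.6512, 0.2072], [0.7342, -0.2032], [0.46, -0.2569], [0.3791, 0.1525]] c [ 0.55613686 -0.02509897] yaw 0.19584737164651547 0.19731024244445075 size 0.2784667463295303 0.41802079143332294
```

>>> {"name": "play_rows", "arguments": {
  "increments": [
    [[-0.5, -0.36, 0, 0, 0, 0, -0.2], [-1, -0.72, 0, 0, 0, 0, -0.2], [-1, -0.72, 0, 0, 0, 0, -0.2]]
  ]
}}

```text
time: 0.4
position: [0.3043, 0.4994, 0.2918]
tool_rot: [0.581, 3.085, -0.004]
ft_force: [0.4, 0.2, 0.4]
grip_width: 0.811
grip_force: 0.0
```

>>> {"name": "play_rows", "arguments": {
  "increments": [
    [[-0.4, -0.29, 0, 0, 0, 0, -0.2], [-0.8, -0.57, 0, 0, 0, 0, -0.2], [-1, -0.72, 0, 0, 0, 0, -0.2]]
  ]
}}

```text
time: 0.7
position: [0.3712, 0.3961, 0.292]
tool_rot: [0.581, 3.086, -0.003]
ft_force: [1.0, 0.2, 0.1]
grip_width: 0.538
grip_force: 0.0
```

>>> {"name": "play_rows", "arguments": {
  "increments": [
    [[-0.4, -0.29, 0, 0, 0, 0, -0.2], [-0.8, -0.57, 0, 0, 0, 0, -0.2], [-1, -0.72, 0, 0, 0, 0, -0.2]]
  ]
}}

```text
time: 1.0
position: [0.4382, 0.2928, 0.2921]
tool_rot: [0.581, 3.086, -0.002]
ft_force: [0.4, -0.1, 1.0]
grip_width: 0.41
grip_force: 0.0
```

>>> {"name": "play_rows", "arguments": {
  "increments": [
    [[-0.4, -0.29, 0, 0, 0, -0.09, -0.2], [-0.8, -0.57, 0, 0, 0, -0.18, -0.2], [-1, -0.72, 0, 0, 0, -0.27, -0.2], [-1, -0.72, 0, 0, 0, -0.359, -0.2], [-1, -0.72, 0, 0, 0, -0.359, -0.2]]
  ]
}}

```text
time: 1.5
position: [0.5036, 0.1932, 0.2918]
tool_rot: [0.305, -3.126, 0.0]
ft_force: [0.2, 0.1, 0.2]
grip_width: 0.402
grip_force: 0.0
```

>>> {"name": "play_rows", "arguments": {
  "increments": [
    [[0.16, -0.45, 0.1, 0, 0, 0, 0.3], [0.32, -0.89, 0.2, 0, 0, 0, 0.3]]
  ]
}}

```text
time: 1.7
position: [0.4887, 0.1021, 0.2718]
tool_rot: [-0.311, 3.126, -0.0]
ft_force: [0.4, -0.8, 0.4]
grip_width: 0.507
grip_force: 0.0
```

>>> {"name": "play_rows", "arguments": {
  "increments": [
    [[0.16, -0.45, 0.1, 0, 0, 0, 0.3], [0.32, -0.89, 0.2, 0, 0, 0, 0.3]]
  ]
}}

```text
time: 1.9
position: [0.4745, 0.007, 0.2518]
tool_rot: [-0.307, 3.126, 0.001]
ft_force: [0.7, -0.2, 0.1]
grip_width: 0.624
grip_force: 0.0
```

>>> {"name": "play_rows", "arguments": {
  "increments": [
    [[0.16, -0.45, 0.1, 0, 0, 0, 0.3], [0.32, -0.89, 0.2, 0, 0, 0, 0.3]]
  ]
}}

```text
time: 2.1
position: [0.4608, -0.0866, 0.2319]
tool_rot: [-0.307, 3.126, 0.001]
ft_force: [0.7, 0.1, -0.0]
grip_width: 0.648
grip_force: 0.0
```

>>> {"name": "play_rows", "arguments": {
  "increments": [
    [[0.16, -0.45, 0.1, 0, 0, 0, 0.3], [0.32, -0.89, 0.2, 0, 0, 0, 0.3], [0.32, -0.89, 0.2, 0, 0, 0, 0.3], [0.32, -0.89, 0.2, 0, 0, 0, 0.3]]
  ]
}}

```text
time: 2.5
position: [0.4472, -0.1795, 0.2119]
tool_rot: [0.303, -3.126, -0.001]
ft_force: [0.2, 0.0, 0.0]
grip_width: 0.644
grip_force: 0.0
```

```bash
python3 - <<'E'
from h import *
s=ctrl.get_state();im=ctrl.get_image('wrist');print(s['position'],s['tool_rot'],s['joint_positions'])
cv2.imwrite('pics/w1.png',im[:,:,::-1])
cv2.imwrite('pics/w1b.png',cv2.resize(im[:,:,::-1],(800,600),interpolation=cv2.INTER_CUBIC))
E
```

```text
[ 0.44720169 -0.17946038  0.21190233] [ 3.02660380e-01 -3.12642818e+00 -1.38823581e-03] [-0.29274988  0.00715961  0.62808591  1.97907929 -0.00521944  1.15759323
  2.10123264]
```

View pics/w1b.png

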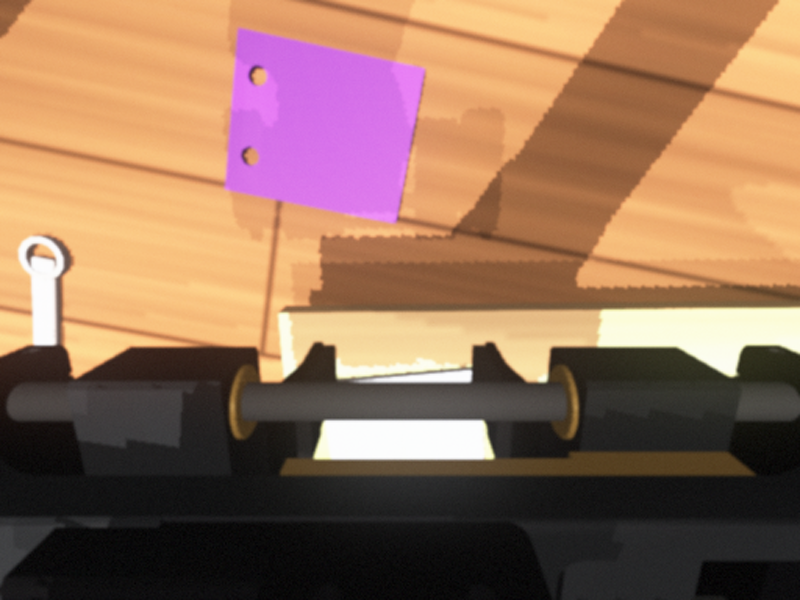

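The wrist view faces back over the riser's rear edge (row ~308). The plate's back edge lies between the fingers at (345,382)–(470,370), which fits the estimate, and the gap to the fingertips is about 25 mm. I'll descend.

>>> {"name": "play_rows", "arguments": {
  "increments": [
    [[0, 0, 0.35, 0, 0, 0, 0.3], [0, 0, 0.65, 0, 0, 0, 0.3], [0, 0, 0.75, 0, 0, 0, 0.3], [0, 0, 0.79, 0, 0, 0, 0.3], [0, 0, 0.79, 0, 0, 0, 0.3]]
  ]
}}

```text
time: 3.05
position: [0.4481, -0.1789, 0.1337]
tool_rot: [-0.311, 3.126, -0.0]
ft_force: [-0.0, 0.5, -0.3]
grip_width: 0.649
grip_force: 0.0
```

```bash
python3 - <<'E'
from h import *
s=ctrl.get_state();print(s['position'],s['ft_force'])
im=ctrl.get_image('side')[:,:,::-1]
cv2.imwrite('pics/s1.png',cv2.resize(im[120:240,190:350],None,fx=5,fy=5,interpolation=cv2.INTER_CUBIC))
E
```

```text
[ 0.44814342 -0.17894948  0.13371143] [-0.00108546  0.51220104 -0.29539284]
```

View pics/s1.png

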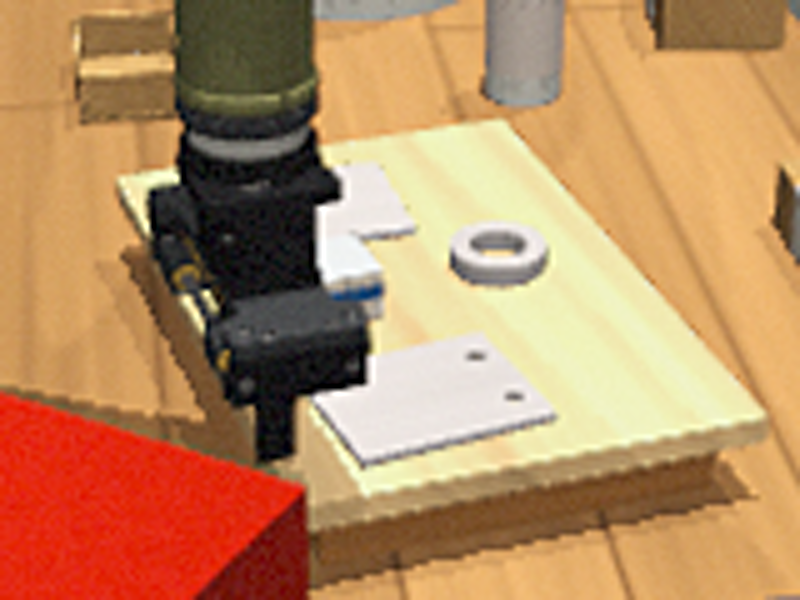

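>>> {"name": "play_rows", "arguments": {
  "increments": [
    [[-0.08, 0, 0.015, 0, 0, 0, 0.3], [-0.16, 0, 0.015, 0, 0, 0, 0.3], [-0.22, 0, 0.015, 0, 0, 0, 0.3], [-0.28, 0, 0.015, 0, 0, 0, 0.3], [-0.34, 0, 0.015, 0, 0, 0, 0.3], [-0.4, 0, 0.015, 0, 0, 0, 0.3]]
  ]
}}

```text
time: 3.7
position: [0.4863, -0.1716, 0.1314]
tool_rot: [0.309, -3.124, -0.001]
ft_force: [-2.8, 0.2, 1.6]
grip_width: 0.652
grip_force: 1.7
```

>>> {"name": "play_rows", "arguments": {
  "increments": [
    [[-0.08, 0, 0, 0, 0, 0, 0.3], [-0.16, 0, 0, 0, 0, 0, 0.3], [-0.24, 0, 0, 0, 0, 0, 0.3], [-0.32, 0, 0, 0, 0, 0, 0.3], [-0.4, 0, 0, 0, 0, 0, 0.3], [-0.48, 0, 0, 0, 0, 0, 0.3], [-0.55, 0, 0, 0, 0, 0, 0.3], [-0.6, 0, 0, 0, 0, 0, 0.3]]
  ]
}}

```text
time: 4.5
position: [0.5463, -0.1599, 0.1317]
tool_rot: [-0.31, 3.126, -0.0]
ft_force: [-1.2, -0.1, -0.9]
grip_width: 0.652
grip_force: 1.1
```

```bash
python3 - <<'E'
from h import *
s=ctrl.get_state();p=s['position'];print(p,p[:2]@[.9807,.1957],s['tool_rot'],s['ft_force'])
im=ctrl.get_image('top')[:,:,::-1]
cv2.imwrite('pics/t2.png',cv2.resize(im[125:257,150:320],None,fx=4.5,fy=4.5,interpolation=cv2.INTER_CUBIC))
E
```

```text
[ 0.54626517 -0.15985467  0.13172958] 0.5044386939254474 [-3.09693989e-01  3.12613508e+00 -7.13390610e-05] [-1.24787597 -0.12668847 -0.87912553]
```

View pics/t2.png

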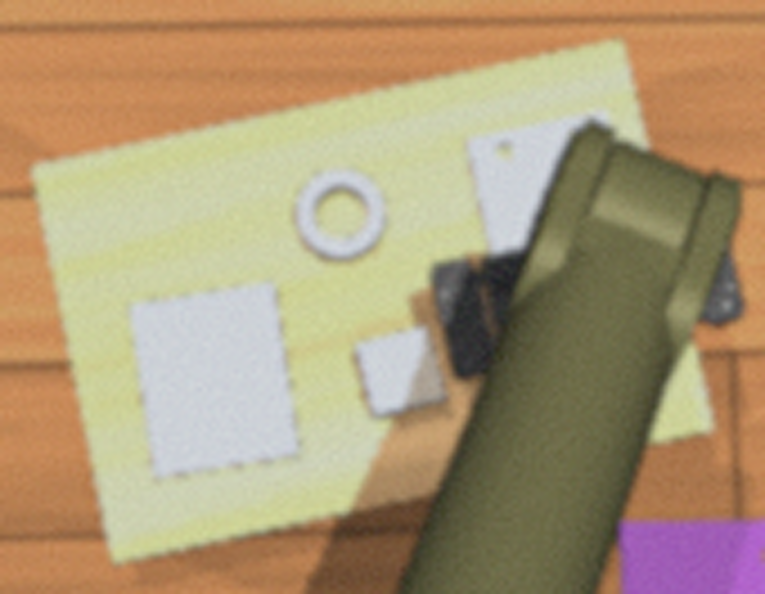

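The plate is moving squarely. Its front-left corner is at (468,140), and the ring and carton haven't moved.

```bash
python3 - <<'E'
from h import *
cr=lambda p:(150+(p[0]+.5)/4.5-.5,125+(p[1]+.5)/4.5-.5)
n=np.array([.9807,.1957])
p=top(cr((468,140)),.066)[:2];print(p,p@n)
print([(top(cr(q),.06)[:2])@n for q in[(33,166),(624,40),(328,103)]])
E
```

```text
[ 0.66388469 -0.09288897] 0.6328933411708437
[np.float64(0.679207332635843), np.float64(0.6802522255569132), np.float64(0.679799386359646)]
```

>>> {"name": "play_rows", "arguments": {
  "increments": [
    [[-0.08, 0, 0, 0, 0, 0, 0.3], [-0.18, 0, 0, 0, 0, 0, 0.3], [-0.28, 0, 0, 0, 0, 0, 0.3], [-0.38, 0, 0, 0, 0, 0, 0.3], [-0.48, 0, 0, 0, 0, 0, 0.3], [-0.57, 0, 0, 0, 0, 0, 0.3], [-0.65, 0, 0, 0, 0, 0, 0.3], [-0.7, 0, 0, 0, 0, 0, 0.3]]
  ]
}}

```text
time: 5.35
position: [0.615, -0.1462, 0.1318]
tool_rot: [-0.31, 3.126, -0.0]
ft_force: [-3.7, 0.1, 2.3]
grip_width: 0.654
grip_force: 1.9
```

>>> {"name": "play_rows", "arguments": {
  "increments": [
    [[-0.04, 0, 0, 0, 0, 0, 0.3], [-0.07, 0, 0, 0, 0, 0, 0.3], [-0.09, 0, 0, 0, 0, 0, 0.3], [-0.09, 0, 0, 0, 0, 0, 0.3], [-0.09, 0, 0, 0, 0, 0, 0.3]]
  ]
}}

```text
time: 5.85
position: [0.6233, -0.1446, 0.1319]
tool_rot: [-0.309, 3.125, -0.0]
ft_force: [-1.3, -0.3, 1.1]
grip_width: 0.646
grip_force: 0.9
```

>>> {"name": "play_rows", "arguments": {
  "increments": [
    [[0.15, 0, 0, 0, 0, 0, 0.3], [0.4, 0, 0, 0, 0, 0, 0.3], [0.8, 0, -0.3, 0, 0, 0, 0.3], [1, 0, -0.8, 0, 0, 0, 0.3], [1, 0, -0.8, 0, 0, 0, 0.3]]
  ]
}}

```text
time: 6.35
position: [0.5261, -0.1663, 0.2175]
tool_rot: [-0.304, 3.116, -0.001]
ft_force: [1.1, 0.3, 0.7]
grip_width: 0.649
grip_force: 0.0
```

>>> {"name": "play_rows", "arguments": {
  "increments": [
    [[0, 0.5, 0, 0, 0, 0, 0.3], [0, 1, 0, 0, 0, 0, 0.3], [0, 1, 0, 0, 0, 0, 0.3]]
  ]
}}

```text
time: 6.65
position: [0.5054, -0.0578, 0.2117]
tool_rot: [-0.326, 3.123, 0.008]
ft_force: [-0.2, 0.1, -0.5]
grip_width: 0.65
grip_force: 0.0
```

>>> {"name": "play_rows", "arguments": {
  "increments": [
    [[0, 0.5, 0, 0, 0, 0, 0.3], [0, 1, 0, 0, 0, 0, 0.3], [0, 1, 0, 0, 0, 0, 0.3]]
  ]
}}

```text
time: 6.95
position: [0.4851, 0.0398, 0.2117]
tool_rot: [-0.326, 3.123, 0.007]
ft_force: [-0.0, 0.8, -1.6]
grip_width: 0.65
grip_force: 0.0
```

```bash
python3 - <<'E'
from h import *
s=ctrl.get_state();print(s['time'],s['position'])
im=ctrl.get_image('top')[:,:,::-1]
cv2.imwrite('pics/t3.png',cv2.resize(im[125:257,150:320],None,fx=4.5,fy=4.5,interpolation=cv2.INTER_CUBIC))
E
```

```text
6.95 [0.4851327  0.03981096 0.21173792]
```

View pics/t3.png

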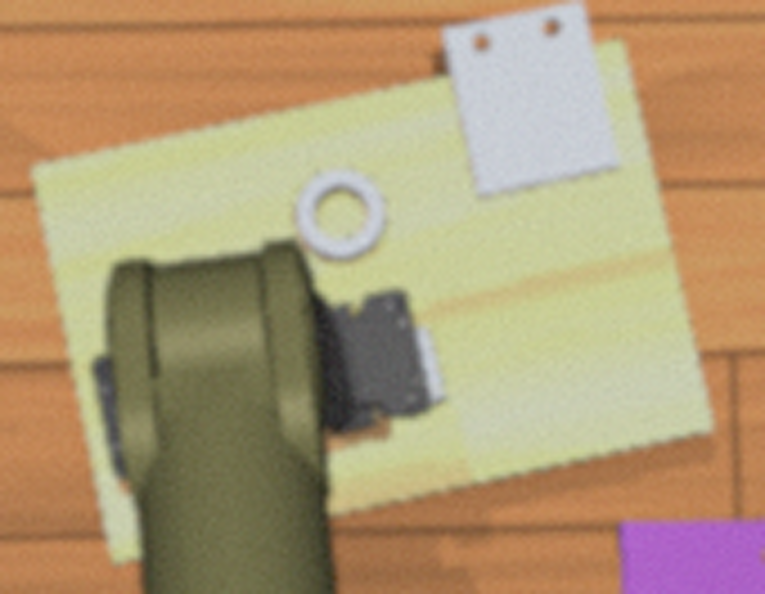

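The plate overhangs the far edge. Its corners are (443,30), (582,2), (619,163) and (480,196); the ring is where it was.

```bash
sed -i 's/\[(478,247).*415)\]/[(443,30),(582,2),(619,163),(480,196)]/' m.py; echo 'n=np.array([.9807,.1957]);print(P@n-.6797, P[:2].mean(0)@n-.6797, P.mean(0)@n+.06-.6797)'>>m.py; python3 m.py
```

```text
plate [[0.7415, -0.077], [0.76, -0.174], [0.6463, -0.1968], [0.6247, -0.1004]] c [ 0.69313307 -0.137049  ] yaw 0.1976043140365221 0.20462697041991287 size 0.11757586071903324 0.09874255451406323
riser [[0.6512, 0.2072], [0.7342, -0.2032], [0.46, -0.2569], [0.3791, 0.1525]] c [ 0.55613686 -0.02509897] yaw 0.19584737164651547 0.19731024244445075 size 0.2784667463295303 0.41802079143332294
[ 0.03242259  0.03162765 -0.08440075 -0.08670903] 0.03202511931961716 0.0332351146609835
```

```bash
python3 -c "
from bench import ctrl
print(ctrl.close_job())"
```

```text
the job is handed in; nothing more can be done
None
```

The drilled plate now lies flat on the riser with its holed end about 33 mm past the far edge (measured, target 35 mm) and within about 0.01 rad of square. The ring was seen unmoved afterwards; the carton and plain plate were partly or fully hidden by the arm in the last picture but were unmoved mid-push, and the job is handed in.

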